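# Tap the tea coasters square in their corner tray

## Task

The stack of four square dark wood coasters on the bamboo tray has been left crooked and out of place. Tap it into the corner of the tray until the edges of all four line up and every coaster, from bottom to top, rests flush against both raised rims. Leave the stack lying flat, and do not disturb the other things on the shelf.

Things in the scene. Friction and masses are not known exactly. Their poses are not given: they have to be found in the camera images.
- tray: smooth lacquered bamboo corner tray, fixed to the steel shelf: a flat square floor 180 x 180 mm, 6 mm thick, with straight raised rims along two adjoining sides only (its +x and +y sides); the others are open. Rims are 12 mm thick and rise 34 mm above the floor. Origin at the underside of the floor's centre; the inner rim faces are at +90 mm along its x and +90 mm along its y; z up
- tray_corner (a point): the inner corner of the tray where the two rims meet, on the upper face of its floor; axes as the tray's
- coaster1: square lacquered dark wood coaster, 100 x 100 x 8 mm, about 65 g, all four alike; number 1 of the stack counted from the bottom (lying on the tray floor). Origin at the centre of its underside, x and y parallel to its edges (within about 0.2 rad of the tray's x and y at the start), z up
- coaster2: square lacquered dark wood coaster, 100 x 100 x 8 mm, about 65 g, all four alike; number 2 of the stack counted from the bottom (lying on the one below). Origin at the centre of its underside, x and y parallel to its edges (within about 0.2 rad of the tray's x and y at the start), z up
- coaster3: square lacquered dark wood coaster, 100 x 100 x 8 mm, about 65 g, all four alike; number 3 of the stack counted from the bottom (lying on the one below). Origin at the centre of its underside, x and y parallel to its edges (within about 0.2 rad of the tray's x and y at the start), z up
- coaster4: square lacquered dark wood coaster, 100 x 100 x 8 mm, about 65 g, all four alike; number 4 of the stack counted from the bottom (lying on the one below). Origin at the centre of its underside, x and y parallel to its edges (within about 0.2 rad of the tray's x and y at the start), z up
- butter_dish: bystander: base plate of a white ceramic butter dish, 190 x 115 x 12 mm, origin under its centre, long side along x
- butter_lid: bystander: box-shaped ceramic lid on the butter dish, 150 x 80 mm, 86 mm high with its knob, origin at the centre of its lower edge
- cruet: bystander: stoppered green glass cruet, 68 mm across, 158 mm tall, origin under its centre
- spatula: bystander: black plastic spatula lying flat on the shelf, 240 mm long, along its x
- spoon_rest: bystander: bamboo spoon rest, shallow rectangular dish 200 x 90 x 18 mm, origin under its centre, long side along x
Mind the look-alikes: they are no part of the job. What is shaped like the coaster2 but purple is not meant.

How it is judged:
By the outcome, as a careful person would: the job done as asked, in the order asked, and still so for the second after the job is handed in, with the robot touching nothing.
It also fails if it takes over 51 s, if anything falls off the work surface, if the arm or the gripper's body presses on something with over 40 N, if the wrist force passes 120 N, or if a joint passes its speed limit or range.

## Robot

A 6-joint arm with a two-finger parallel gripper is mounted at the origin on the work surface. World frame = base frame: x ahead of the robot, y to its left, z up, the work surface at z = 0. Lengths are in mm, angles in rad, forces in N, time in s.
With the tool pointing down it reaches from about 400 to 925 mm from the base axis. Payload 12.5 kg.
Tool frame: the origin (TCP) lies midway between the tips of the shut fingers; the grasp point (between the pads) lies 19 mm behind it; z points along the fingers, y is the line along which they close (so a half turn about z gives the same grasp; the last joint's range is limited). The gripper opens to 95 mm and grips with 3 to 60 N. Pads are 20 mm wide; open, the fingers measure 119 mm over their backs; the gripper's body (75 mm by 180 mm) begins 59 mm behind the grasp point.
Start: joints at [1.217, 0.491, 1.559, -0, 1.092, -0.106], TCP at [153.277, 605.932, 214.661] pointing down, gripper open.
Joint ranges: [-3.1, 3.1], [-0.84, 2.19], [0.05, 2.79], [-1.13, 4.28], [0.06, 2.93], [-2.69, 2.69]. Speed limits (rad/s): [2.22, 2.22, 2.79, 3.14, 3.14, 3.14].

## Interface

Orientations are given as [roll, pitch, yaw] about the fixed x, y, z axes, in that order (R = Rz(yaw) Ry(pitch) Rx(roll)).
In Python, from cell import state, read_camera, camera_info, env gives the robot as it stands.
- The arm moves only by the tool move_arm, never from a script. Its argument "commands" is a list of rows, each a list of 3 entries, a list of its own where there are three numbers: the shift along the world's x, y, z in cm, then the turn, a rotation vector about the world's x, y, z in degrees, then the opening, from 0 (shut) to 1 (fully open). A call has 1 to 10 rows; each row shifts and turns the commanded pose from where the row before left it; what a row does not reach is not made up. A row lasts 1/10 s, in which the tool goes at most 50 mm and 8.59 degrees, less where a joint would pass 70% of its speed; a pose out of reach is approached as far as the arm can. A call with a gripper value outside its range is refused whole. The fingers move at their own pace and stop on an object; the grip force is fixed at half the most. Time passes only in rows, so rows that do not move let the fingers close. It gives the time, the measured TCP pose, the force, the opening and the grip force at its end, in the units of the state.
- state(): the state, without advancing time (a new reading comes with each control period).
- read_camera(name): name is "scene" or "side" or "wrist"; returns the picture (384x512x3 uint8, blue, green, red); there is no depth.
- camera_info(name): a dict with "K" (3x3 intrinsics, pixels), "cam_to_world" (4x4, takes a point from camera to world coordinates). Camera axes: x right, y down, z forward; pixel columns grow to the right and rows downward; lengths in mm; the calibration is good to about 2 mm. A picture is of the moment at which its call begins: read the wrist's pose just before it. camera_info takes no time and is no camera call; for the wrist camera it gives the pose at the moment of the call.
- env.job_done(): hands the job in; it is judged then, once.
The state is a dict: "t": time; "joints": joint angles; "qvel": joint speeds; "tau": joint torques, N m; "eef_pos": TCP position; "tcp_rot": TCP orientation; "ft_force": force on the tool from outside, world axes, zero at the start; "moment": the same for the moment, N m; "opening": opening from 0.0 (shut) to 1.0 (fully open); "grip_force": force on a finger pad.
Only numpy, scipy, OpenCV 4.12 (cv2) and the standard library are available. Lean on these libraries where they do the work, as an engineer would, in place of code of your own. Each camera call takes 0.05 s, during which the arm holds its last target. There are 200 camera calls.

## Working session

There is one attempt and no reset: what is moved stays moved. The work goes in short steps, Python scripts to look and compute and a tool call to move; the robot and the scene stay as the last step left them, time stands still between calls to the robot, and variables do not carry over. Pictures are saved under pics/ and viewed, at most 10 in all, crops included, and the job is handed in when it is done.

Besides the shell and the picture viewer there is one more tool, called after "Call:" as a command line: name --argument value ..., lists and objects as JSON in quotes. move_arm: Moves the arm, as the interface text tells. Its arguments: {"type":"object","properties":{"commands":{"type":"array"}},"required":["commands"]}

```bash
mkdir -p pics; ls; python3 - <<'E'
from cell import *
import cv2
for n in ("scene","wrist"):
    im=read_camera(n); cv2.imwrite(f"pics/{n}0.png",im)
    c=camera_info(n); print(n,c["K"],c["cam_to_world"])
s=state(); print(s["t"],s["eef_pos"],s["tcp_rot"],s["opening"])
a=cv2.imread("pics/scene0.png")
cv2.imwrite("pics/a.png",cv2.resize(a,(800,600)))
E
```

```text
pics
scene [[365.2269701    0.         258.65956451]
 [  0.         365.2269701  187.05397979]
 [  0.           0.           1.        ]] [[ 6.36200785e-01  6.29148762e-01 -4.46565109e-01  1.07174576e+03]
 [ 7.71456642e-01 -5.11131477e-01  3.78944933e-01 -4.10842630e+02]
 [ 1.01592509e-02 -5.85590684e-01 -8.10543238e-01  9.69992466e+02]
 [ 0.00000000e+00  0.00000000e+00  0.00000000e+00  1.00000000e+00]]
wrist [[292.94922525   0.         258.48048083]
 [  0.         292.94922525 190.69521942]
 [  0.           0.           1.        ]] [[ 2.45228457e-01  9.31573525e-01  2.68391080e-01  7.73424412e+01]
 [ 9.69462472e-01 -2.34972025e-01 -7.02186866e-02  6.24990539e+02]
 [-2.34947394e-03  2.77414700e-01 -9.60747399e-01  3.83670636e+02]
 [ 0.00000000e+00  0.00000000e+00  0.00000000e+00  1.00000000e+00]]
0.1 [153.16780018 605.72606091 214.15574599] [-3.14064393e+00 -1.06941376e-04  2.89387429e+00] 1.0007121902501512
```

View pics/a.png

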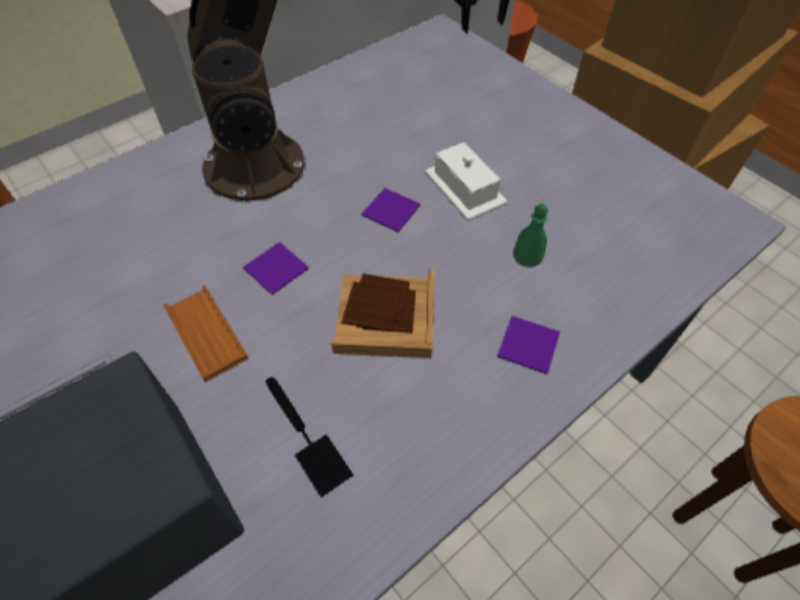

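View pics/wrist0.png

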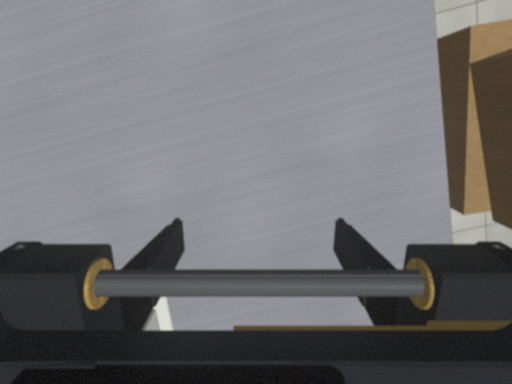

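The scene picture shows the bamboo tray at (385,315) with the dark stack on it. Its rims seem to be on the right and near sides. The three purple squares at (391,209), (276,267) and (529,343) are look-alikes, because the meant coasters are dark brown and on the tray. I'll confirm this in a crop.

```bash
cat > h.py <<'E'
import numpy as np, cv2
from cell import *
def px2w(n,uv,z,c=None):
    c=c or camera_info(n); K=np.array(c["K"]);T=np.array(c["cam_to_world"])
    d=T[:3,:3]@np.linalg.solve(K,[uv[0],uv[1],1.]); o=T[:3,3]
    return o+d*(z-o[2])/d[2]
def w2px(n,p,c=None):
    c=c or camera_info(n); K=np.array(c["K"]);T=np.array(c["cam_to_world"])
    q=K@(T[:3,:3].T@(np.array(p,float)-T[:3,3])); return q[:2]/q[2]
E
python3 - <<'E'
from h import *
a=cv2.imread("pics/scene0.png")[160:240,200:300]
s=read_camera("side"); cv2.imwrite("pics/side0.png",s)
print(camera_info("side"))
p=px2w("scene",(247,200),20); print(p); q=w2px("side",p); print(q)
x,y=int(q[0]),int(q[1])
b=s[max(0,y-50):y+50,max(0,x-50):x+50]; print(b.shape,max(0,x-50),max(0,y-50))
cv2.imwrite("pics/b.png",np.hstack([cv2.resize(a,(400,320),interpolation=cv2.INTER_CUBIC),cv2.resize(b,(320,320),interpolation=cv2.INTER_CUBIC)]))
for n,u in dict(butter=(300,120),cruet=(340,165),purp1=(250,134),purp3=(339,220),purp2=(177,171),spat=(180,265),spoon=(132,213)).items(): print(n,px2w("scene",u,0).round())
E
```

```text
{'K': array([[355.32674035,   0.        , 256.54404607],
       [  0.        , 355.32674035, 195.02195478],
       [  0.        ,   0.        ,   1.        ]]), 'cam_to_world': array([[ 8.60591431e-01, -3.30627735e-01,  3.87385711e-01,
         2.22791013e+02],
       [-5.09289338e-01, -5.54793715e-01,  6.57896879e-01,
        -5.39261622e+02],
       [-2.59979756e-03, -7.63471829e-01, -6.45835898e-01,
         5.96304390e+02],
       [ 0.00000000e+00,  0.00000000e+00,  0.00000000e+00,
         1.00000000e+00]])}
[563.89395983 -26.7913679   20.        ]
[270.92321116 213.13637863]
(100, 100, 3) 220 163
butter [394. 363.   0.]
cruet [641. 319.   0.]
purp1 [333. 170.   0.]
purp3 [790. 155.   0.]
purp2 [ 312. -129.    0.]
spat [ 607. -304.    0.]
spoon [ 366. -326.    0.]
```

View pics/b.png

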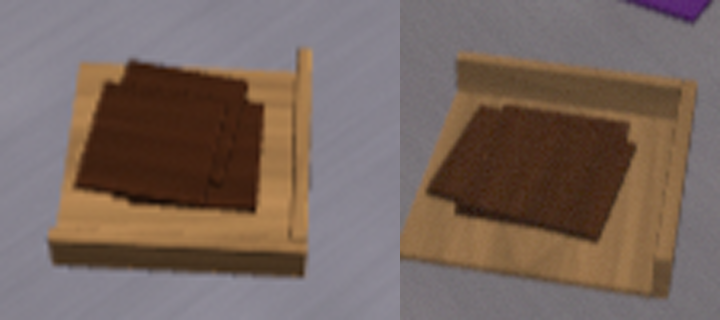

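The crop confirms it: the four brown coasters are on the tray, and the rims are at the back and right in the side view, so the purple squares are not meant. Next I'll fit the tray pose from corner points.

```bash
cat > fit.py <<'E'
from h import *
from scipy.optimize import least_squares
S=lambda u,v:(200+u/4,160+v/4); D=lambda u,v:(220+(u-400)/3.2,163+v/3.2)
obs=[("scene",S(80,65),(-90,-90,6)),("scene",S(53,263),(102,-90,0)),("scene",S(303,276),(102,102,0)),("scene",S(299,48),(-90,90,40)),("scene",S(312,50),(-90,102,40)),
("side",D(457,53),(-90,102,40)),("side",D(695,82),(102,102,40)),("side",D(668,296),(102,-90,0))]
C={n:camera_info(n) for n in("scene","side")}
def W(p,q): c,s=np.cos(p[2]),np.sin(p[2]); return (p[0]+c*q[0]-s*q[1],p[1]+s*q[0]+c*q[1],q[2])
f=lambda p:np.concatenate([w2px(n,W(p,q),C[n])-np.array(u) for n,u,q in obs])
r=least_squares(f,[564,-27,-.5],loss="soft_l1"); p=r.x
print(p,r.fun.reshape(-1,2).round(1))
L=lambda w:(lambda d:(np.cos(p[2])*d[0]+np.sin(p[2])*d[1],-np.sin(p[2])*d[0]+np.cos(p[2])*d[1]))(np.array(w[:2])-p[:2])
# stack: corners local
for n,u in [("scene",S(108,84)),("scene",S(78,187)),("scene",S(130,60)),("scene",S(247,83)),("scene",S(263,103)),("scene",S(252,211)),("side",D(480,105)),("side",D(635,143)),("side",D(597,240)),("side",D(428,192))]:
  print(n,np.round(u),[np.round(L(px2w(n,u,z))) for z in (38,14)])
E
python3 fit.py
```

```text
[548.79796905 -24.08801179  -0.73846163] [[-0.3 -0.9]
 [-0.4  0.8]
 [ 0.3  0.6]
 [-0.5 -0.6]
 [-0.1 -1. ]
 [ 0.2 -2. ]
 [ 0.7 -1.7]
 [-0.2  0.6]]
scene [227. 181.] [array([-44., -59.]), array([-62., -62.])]
scene [220. 207.] [array([ 54., -72.]), array([ 39., -76.])]
scene [232. 175.] [array([-69., -44.]), array([-88., -47.])]
scene [262. 181.] [array([-51.,  51.]), array([-69.,  51.])]
scene [266. 186.] [array([-32.,  65.]), array([-50.,  65.])]
scene [263. 213.] [array([68., 60.]), array([53., 60.])]
side [245. 196.] [array([-56.,  37.]), array([-63.,  64.])]
side [293. 208.] [array([64., 18.]), array([62., 45.])]
side [282. 238.] [array([ 51., -82.]), array([ 49., -60.])]
side [229. 223.] [array([-71., -61.]), array([-78., -38.])]
```

Call:
move_arm --commands '[[[2.67, -4.02, 0], [0, 0, 0], 0.6], [[2.67, -4.02, 0], [0, 0, 0], 0.6], [[2.67, -4.02, 0], [0, 0, 0], 0.6], [[2.67, -4.02, 0], [0, 0, 0], 0.6], [[2.67, -4.02, 0], [0, 0, 0], 0.6], [[2.67, -4.02, 0], [0, 0, 0], 0.6], [[2.67, -4.02, 0], [0, 0, 0], 0.6], [[2.67, -4.02, 0], [0, 0, 0], 0.6], [[2.67, -4.02, 0], [0, 0, 0], 0.6]]'

```text
t: 1.05
eef_pos: [394.3, 242.4, 214.7]
tcp_rot: [3.141, 0.0, 2.894]
ft_force: [1.2, 1.2, -1.2]
opening: 0.604
grip_force: 0.0
```

Call:
move_arm --commands '[[[2.67, -4.02, 0], [0, 0, -7], 0.6], [[2.67, -4.02, 0], [0, 0, -7], 0.6], [[2.67, -4.02, 0], [0, 0, -7], 0.6], [[2.67, -4.02, 0], [0, 0, -7], 0.6], [[2.67, -4.02, -0.9], [0, 0, 0], 0.6], [[2.67, -4.02, -0.9], [0, 0, 0], 0.6], [[2.67, -4.02, -0.9], [0, 0, 0], 0.6], [[2.67, -4.02, -0.9], [0, 0, 0], 0.6], [[0, 0, 0], [0, 0, 0], 0.6], [[0, 0, 0], [0, 0, 0], 0.6]]'

```text
t: 2.05
eef_pos: [606.9, -78.1, 177.7]
tcp_rot: [-3.141, -0.002, 2.403]
ft_force: [-0.8, -0.1, -0.1]
opening: 0.601
grip_force: 0.0
```

```bash
python3 - <<'E'
from h import *
c=camera_info("wrist"); im=read_camera("wrist"); cv2.imwrite("pics/w1.png",im)
np.savez("w1.npz",**c)
s=state(); print(s["t"],s["eef_pos"],s["tcp_rot"],s["joints"],s["ft_force"])
cv2.imwrite("pics/w1b.png",cv2.resize(im,(800,600),interpolation=cv2.INTER_CUBIC))
E
```

```text
2.1 [606.65215201 -77.17869491 178.28320403] [-3.14125889e+00 -1.12023244e-03  2.40467679e+00] [-2.34621329e-01  5.09382041e-01  1.63383226e+00  2.93372224e-04
  9.99520915e-01 -1.06866075e+00] [ 0.09849552 -0.33133824  0.49455478]
```

View pics/w1b.png

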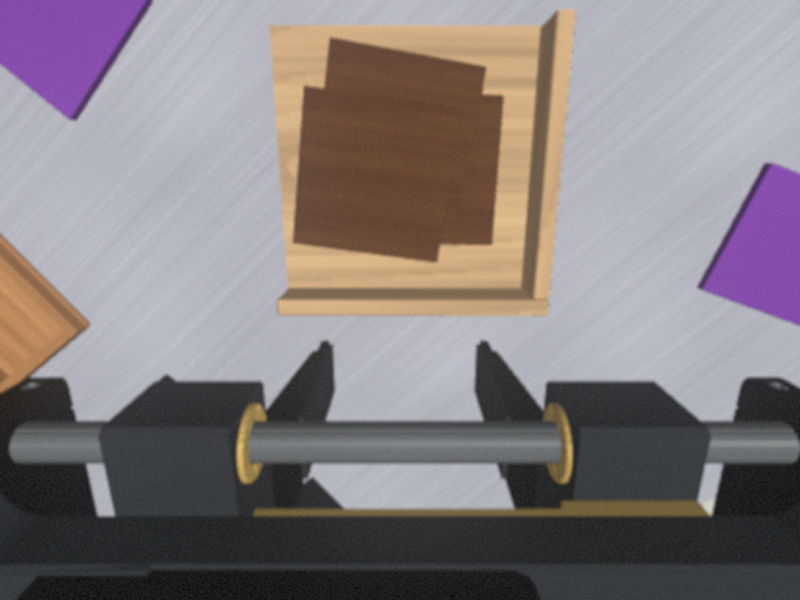

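The wrist picture gives a clear view of the tray. The floor corner is at (270,27), the near rim top spans (279,314) to (547,315), the right rim's far end is at (574,11), and the inner bottom corner is at (523,289). The stack spans x 293–503 and y 38–262.

```bash
cat > fit2.py <<'E'
from h import *
from scipy.optimize import least_squares
c=dict(np.load("w1.npz")); k=1.5625
obs=[((270,27),(-90,-90,6)),((574,11),(-90,102,40)),((558,11),(-90,90,40)),((279,314),(102,-90,40)),((278,299),(90,-90,40)),((547,315),(102,102,40)),((537,298),(90,90,40)),((523,289),(90,90,6))]
def W(p,q): C,s=np.cos(p[2]),np.sin(p[2]); return (p[0]+C*q[0]-s*q[1],p[1]+s*q[0]+C*q[1],q[2])
f=lambda p:np.concatenate([w2px(0,W(p,q),c)*k-np.array(u) for u,q in obs])
r=least_squares(f,[548,-24,-.73],loss="soft_l1",f_scale=2); p=r.x
print(p,r.fun.reshape(-1,2).round(1).tolist())
def L(w): d=np.array(w[:2])-p[:2];C,s=np.cos(p[2]),np.sin(p[2]); return np.array([C*d[0]+s*d[1],-s*d[0]+C*d[1]])
if __name__=="__main__":
  for u in [(330,38),(486,67),(304,86),(503,96),(491,244),(438,262),(293,242)]:
    print(u,[L(px2w(0,np.array(u)/k,z,c)).round(1).tolist() for z in (38,30,22,14)])
  for n,q in dict(startX=(-105,-8),endX=(-20,-8),startY=(35,-110),endY=(40,-20)).items(): print(n,np.round(W(p,(*q,8)),1))
E
python3 fit2.py
```

```text
[550.12328652 -25.5920715   -0.73735105] [[-0.2, -0.9], [4.3, -2.3], [-0.0, -2.3], [-0.5, 3.2], [-0.9, 2.0], [2.9, 2.1], [-2.8, 2.9], [-0.8, -0.6]]
(330, 38) [[-75.2, -45.8], [-77.1, -46.9], [-79.0, -48.1], [-80.9, -49.3]]
(486, 67) [[-59.1, 49.3], [-60.6, 50.6], [-62.2, 51.9], [-63.7, 53.2]]
(304, 86) [[-48.5, -63.1], [-49.8, -64.7], [-51.0, -66.4], [-52.2, -68.0]]
(503, 96) [[-42.7, 60.7], [-43.8, 62.3], [-44.8, 63.9], [-45.9, 65.5]]
(491, 244) [[50.3, 58.1], [51.6, 59.6], [52.9, 61.1], [54.2, 62.6]]
(438, 262) [[62.7, 22.3], [64.3, 22.9], [66.0, 23.4], [67.6, 24.0]]
(293, 242) [[48.8, -76.6], [50.1, -78.5], [51.4, -80.5], [52.7, -82.4]]
startX [467.   39.1   8. ]
endX [529.9 -18.1   8. ]
startY [ 502.1 -130.6    8. ]
endY [566.3 -67.3   8. ]
```

Call:
move_arm --commands '[[[-3.49, 2.91, 0], [0, 0, 0], 0.6], [[-3.49, 2.91, 0], [0, 0, 0], 0.6], [[-3.49, 2.91, 0], [0, 0, 0], 0.6], [[-3.49, 2.91, 0], [0, 0, 0], 0.6], [[0, 0, -4.8], [0, 0, 0], 0.6], [[0, 0, -4.8], [0, 0, 0], 0.6], [[0, 0, -4.8], [0, 0, 0], 0.6], [[0, 0, -2.6], [0, 0, 0], 0.6], [[0, 0, 0], [0, 0, 0], 0.6]]'

```text
t: 3.0
eef_pos: [465.6, 40.0, 6.7]
tcp_rot: [-3.139, -0.004, 2.407]
ft_force: [0.5, 0.1, 0.9]
opening: 0.601
grip_force: 0.0
```

Call:
move_arm --commands '[[[0.74, -0.67, 0], [0, 0, 0], 0.6], [[0.74, -0.67, 0], [0, 0, 0], 0.6], [[0.444, -0.403, 0], [0, 0, 0], 0.6], [[0.444, -0.403, 0], [0, 0, 0], 0.6], [[0.444, -0.403, 0], [0, 0, 0], 0.6], [[0.444, -0.403, 0], [0, 0, 0], 0.6], [[0.444, -0.403, 0], [0, 0, 0], 0.6], [[0.444, -0.403, 0], [0, 0, 0], 0.6]]'

```text
t: 3.8
eef_pos: [509.3, 1.0, 8.7]
tcp_rot: [3.142, -0.0, 2.405]
ft_force: [-1.3, 0.9, 0.3]
opening: 0.597
grip_force: 0.5
```

```bash
python3 - <<'E'
from fit2 import *
s=state(); print(s["t"],s["eef_pos"],s["tcp_rot"],s["ft_force"],L(s["eef_pos"]))
a=read_camera("scene")[150:245,200:300]; b=read_camera("side")[163:263,220:320]
cv2.imwrite("pics/c.png",np.hstack([cv2.resize(a,(400,380),interpolation=3),cv2.resize(b,(380,380),interpolation=3)]))
E
```

```text
[550.12328652 -25.5920715   -0.73735105] [[-0.2, -0.9], [4.3, -2.3], [-0.0, -2.3], [-0.5, 3.2], [-0.9, 2.0], [2.9, 2.1], [-2.8, 2.9], [-0.8, -0.6]]
3.8 [509.32306476   1.03834203   8.65445125] [ 3.14157937e+00 -1.24662093e-04  2.40511748e+00] [-1.27240283  0.93329846  0.34458609] [-48.10686019  -7.71796755]
```

View pics/c.png

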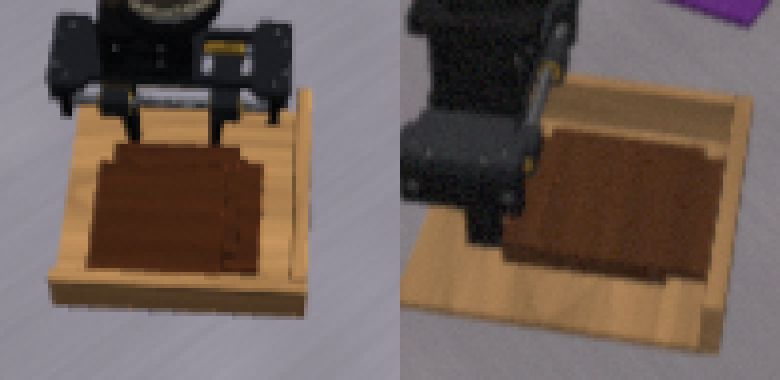

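The fingers are squaring the stack and the near edges line up. I'll keep pushing toward the +x rim and watch the force.

Call:
move_arm --commands '[[[0.444, -0.403, -0.05], [0, 0, 0], 0.6], [[0.444, -0.403, 0], [0, 0, 0], 0.6], [[0.444, -0.403, 0], [0, 0, 0], 0.6], [[0.222, -0.202, 0], [0, 0, 0], 0.6], [[0.148, -0.134, 0], [0, 0, 0], 0.6], [[0.0, 0, 0], [0, 0, 0], 0.6]]'

```text
t: 4.5
eef_pos: [526.3, -14.3, 8.2]
tcp_rot: [3.141, 0.0, 2.405]
ft_force: [-0.7, -0.3, 0.1]
opening: 0.603
grip_force: 0.0
```

Call:
move_arm --commands '[[[0.074, -0.067, 0], [0, 0, 0], 0.6], [[0.074, -0.067, 0], [0, 0, 0], 0.6], [[0, 0, 0], [0, 0, 0], 0.6]]'

```text
t: 4.8
eef_pos: [527.5, -15.4, 8.2]
tcp_rot: [3.142, -0.0, 2.405]
ft_force: [-0.8, -0.3, -0.4]
opening: 0.605
grip_force: 0.5
```

Call:
move_arm --commands '[[[0.074, -0.067, 0], [0, 0, 0], 0.6], [[0.074, -0.067, 0], [0, 0, 0], 0.6], [[0, 0, 0], [0, 0, 0], 0.6]]'

```text
t: 5.1
eef_pos: [527.7, -16.0, 8.1]
tcp_rot: [-3.14, -0.003, 2.405]
ft_force: [-6.0, 7.3, 3.1]
opening: 0.601
grip_force: 4.6
```

Call:
move_arm --commands '[[[0.074, -0.067, 0], [0, 0, 0], 0.6], [[0, 0, 0], [0, 0, 0], 0.6]]'

```text
t: 5.3
eef_pos: [527.6, -16.1, 8.0]
tcp_rot: [-3.14, -0.005, 2.405]
ft_force: [-8.2, 12.9, 6.2]
opening: 0.598
grip_force: 7.1
```

Call:
move_arm --commands '[[[0.074, -0.067, 0], [0, 0, 0], 0.6], [[0, 0, 0], [0, 0, 0], 0.6]]'

```text
t: 5.5
eef_pos: [527.6, -16.2, 7.9]
tcp_rot: [-3.139, -0.006, 2.405]
ft_force: [-11.5, 18.0, 8.7]
opening: 0.6
grip_force: 9.7
```

Call:
move_arm --commands '[[[0.074, -0.067, 0], [0, 0, 0], 0.6], [[0, 0, 0], [0, 0, 0], 0.6]]'

```text
t: 5.7
eef_pos: [527.5, -16.3, 7.8]
tcp_rot: [-3.138, -0.008, 2.405]
ft_force: [-13.2, 21.4, 9.2]
opening: 0.603
grip_force: 12.2
```

Call:
move_arm --commands '[[[-1.11, 1.01, 0], [0, 0, 0], 0.6], [[-1.11, 1.01, 0], [0, 0, 0], 0.6], [[0, 0, 4.8], [0, 0, 0], 0.6]]'

```text
t: 6.0
eef_pos: [505.3, 2.7, 52.5]
tcp_rot: [-3.136, -0.008, 2.406]
ft_force: [-0.4, 0.4, 1.5]
opening: 0.598
grip_force: 0.0
```

Call:
move_arm --commands '[[[-0.03, -1.36, 0.5], [0, 0, -8.5], 0.6], [[-0.03, -1.36, 0], [0, 0, -8.5], 0.6], [[-0.03, -1.36, 0], [0, 0, -8.5], 0.6], [[-0.03, -1.36, 0], [0, 0, -8.5], 0.6], [[-0.03, -1.36, 0], [0, 0, -8.5], 0.6], [[-0.03, -1.36, 0], [0, 0, -8.5], 0.6], [[-0.03, -1.36, 0], [0, 0, -8.5], 0.6], [[-0.03, -1.36, 0], [0, 0, -8.5], 0.6], [[-0.03, -1.36, 0], [0, 0, -8.5], 0.6], [[-0.03, -1.36, 0], [0, 0, -8.5], 0.6]]'

```text
t: 7.0
eef_pos: [505.9, -134.9, 61.2]
tcp_rot: [3.141, -0.0, 0.916]
ft_force: [-0.2, 0.9, -0.0]
opening: 0.6
grip_force: 0.0
```

Call:
move_arm --commands '[[[0, 0, 0], [0, 0, -5], 0.6], [[0, 0, 0], [0, 0, 0], 0.6]]'

```text
t: 7.2
eef_pos: [505.8, -134.7, 61.2]
tcp_rot: [3.141, -0.0, 0.833]
ft_force: [0.4, 0.6, -1.1]
opening: 0.599
grip_force: 0.0
```

```bash
python3 - <<'E'
from fit2 import *
s=state(); print(s["t"],s["eef_pos"],s["tcp_rot"],np.degrees(s["tcp_rot"][2]),L(s["eef_pos"]),s["joints"][5])
b=read_camera("side")[143:263,200:320]; w=read_camera("wrist")
cv2.imwrite("pics/d.png",np.hstack([cv2.resize(w,(500,375)),cv2.resize(b,(300,375),interpolation=3)]))
E
```

```text
[550.12328652 -25.5920715   -0.73735105] [[-0.2, -0.9], [4.3, -2.3], [-0.0, -2.3], [-0.5, 3.2], [-0.9, 2.0], [2.9, 2.1], [-2.8, 2.9], [-0.8, -0.6]]
7.2 [ 505.84543872 -134.69474301   61.18128551] [ 3.14095607e+00 -6.91789254e-05  8.32554983e-01] 47.701886718726364 [  40.57616043 -110.5327822 ] 0.3520743242149272
```

View pics/d.png

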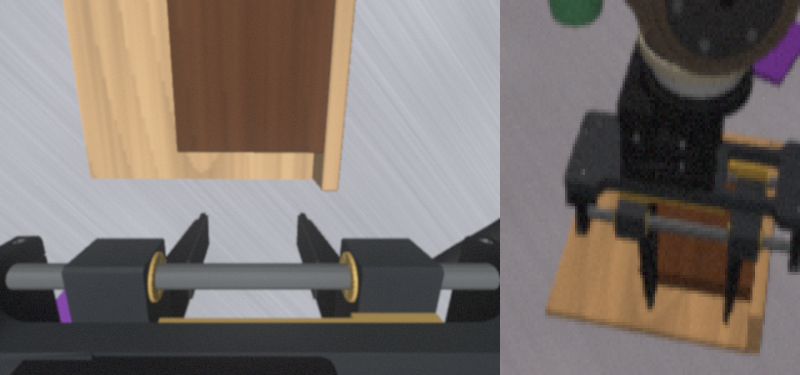

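The stack is flush on the +x rim. Next I'll push along +y.

Call:
move_arm --commands '[[[0, 0, -4.3], [0, 0, 0], 0.6], [[0, 0, -1.0], [0, 0, 0], 0.6], [[0.672, 0.74, 0], [0, 0, 0], 0.6], [[0.672, 0.74, 0], [0, 0, 0], 0.6], [[0.403, 0.444, 0], [0, 0, 0], 0.6], [[0.403, 0.444, 0], [0, 0, 0], 0.6], [[0.403, 0.444, 0], [0, 0, 0], 0.6], [[0.403, 0.444, 0], [0, 0, 0], 0.6], [[0.403, 0.444, 0], [0, 0, 0], 0.6]]'

```text
t: 8.2
eef_pos: [539.9, -97.2, 8.4]
tcp_rot: [3.141, -0.0, 0.834]
ft_force: [-0.4, 0.4, 0.9]
opening: 0.601
grip_force: 0.4
```

Call:
move_arm --commands '[[[0.403, 0.444, 0], [0, 0, 0], 0.6], [[0.403, 0.444, 0], [0, 0, 0], 0.6], [[0.403, 0.444, 0], [0, 0, 0], 0.6], [[0.403, 0.444, 0], [0, 0, 0], 0.6], [[0.134, 0.148, 0], [0, 0, 0], 0.6], [[0.134, 0.148, 0], [0, 0, 0], 0.6], [[0, 0, 0], [0, 0, 0], 0.6]]'

```text
t: 8.9
eef_pos: [558.5, -76.7, 8.1]
tcp_rot: [3.141, -0.0, 0.834]
ft_force: [0.4, 0.6, 0.2]
opening: 0.602
grip_force: 0.0
```

```bash
python3 - <<'E'
from fit2 import *
s=state(); print(s["t"],s["eef_pos"],s["ft_force"],L(s["eef_pos"]))
E
```

```text
[550.12328652 -25.5920715   -0.73735105] [[-0.2, -0.9], [4.3, -2.3], [-0.0, -2.3], [-0.5, 3.2], [-0.9, 2.0], [2.9, 2.1], [-2.8, 2.9], [-0.8, -0.6]]
8.9 [558.49143611 -76.74313375   8.12627694] [0.35403285 0.64833314 0.23560775] [ 40.58490239 -32.23852966]
```

Call:
move_arm --commands '[[[0.134, 0.148, 0], [0, 0, 0], 0.6], [[0.134, 0.148, 0], [0, 0, 0], 0.6], [[0.134, 0.148, 0], [0, 0, 0], 0.6], [[0.067, 0.074, 0], [0, 0, 0], 0.6], [[0, 0, 0], [0, 0, 0], 0.6]]'

```text
t: 9.4
eef_pos: [563.2, -71.5, 8.2]
tcp_rot: [3.141, -0.0, 0.834]
ft_force: [0.6, 0.6, 0.1]
opening: 0.599
grip_force: 0.0
```

Call:
move_arm --commands '[[[0.067, 0.074, 0], [0, 0, 0], 0.6], [[0.067, 0.074, 0], [0, 0, 0], 0.6], [[0, 0, 0], [0, 0, 0], 0.6]]'

```text
t: 9.7
eef_pos: [564.5, -70.1, 8.2]
tcp_rot: [3.141, -0.0, 0.834]
ft_force: [-0.9, -0.1, -0.1]
opening: 0.599
grip_force: 0.2
```

Call:
move_arm --commands '[[[0.067, 0.074, 0], [0, 0, 0], 0.6], [[0.067, 0.074, 0], [0, 0, 0], 0.6], [[0, 0, 0], [0, 0, 0], 0.6]]'

```text
t: 10.0
eef_pos: [564.8, -69.4, 8.2]
tcp_rot: [-3.14, 0.002, 0.834]
ft_force: [-7.1, -9.2, 3.7]
opening: 0.596
grip_force: 5.6
```

Call:
move_arm --commands '[[[0.067, 0.074, 0], [0, 0, 0], 0.6], [[0.067, 0.074, 0], [0, 0, 0], 0.6], [[0, 0, 0], [0, 0, 0], 0.6]]'

```text
t: 10.3
eef_pos: [564.7, -69.2, 8.2]
tcp_rot: [-3.139, 0.004, 0.833]
ft_force: [-17.0, -20.9, 8.5]
opening: 0.597
grip_force: 13.4
```

Call:
move_arm --commands '[[[-0.67, -0.74, 0], [0, 0, 0], 0.6], [[-0.67, -0.74, 0], [0, 0, 0], 0.6], [[0, 0, 4], [0, 0, 0], 0.6], [[0, 0, 4.5], [0, 0, 0], 0.6], [[0, 0, 4.5], [0, 0, 0], 0.6], [[0, 0, 0], [0, 0, 0], 0.6], [[0, 0, 0], [0, 0, 0], 0.6]]'

```text
t: 11.0
eef_pos: [553.9, -82.1, 138.9]
tcp_rot: [3.14, -0.001, 0.834]
ft_force: [-0.0, -0.2, -0.8]
opening: 0.601
grip_force: 0.0
```

```bash
python3 - <<'E'
from fit2 import *
w=read_camera("wrist"); s=state(); print(s["t"],s["eef_pos"],L(s["eef_pos"]))
q=[w2px("wrist",W(p,(x,y,38))) for x in(-10,90) for y in(-10,90)]; print(np.round(q))
cv2.imwrite("pics/e.png",cv2.resize(w[0:260],(800,406),interpolation=3))
E
```

```text
[550.12328652 -25.5920715   -0.73735105] [[-0.2, -0.9], [4.3, -2.3], [-0.0, -2.3], [-0.5, 3.2], [-0.9, 2.0], [2.9, 2.1], [-2.8, 2.9], [-0.8, -0.6]]
11.05 [553.36993052 -81.96550278 137.78385546] [ 40.30484912 -39.5477381 ]
[[204. 160.]
 [198.  42.]
 [312. 160.]
 [318.  42.]]
```

View pics/e.png

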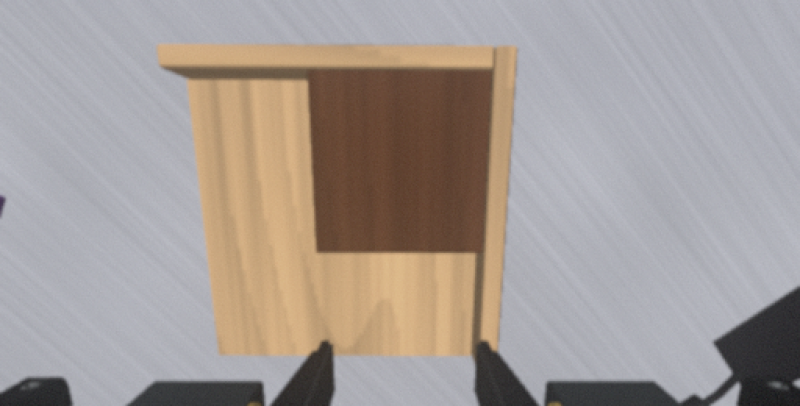

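All edges coincide in the picture: stack corners (309,70), (493,70), (485,251), (317,251), with its far and right edges at the rims. I'll make one more X tap in case the y-slide opened a gap.

Call:
move_arm --commands '[[[-0.1, 1.16, 0], [0, 0, 8.5], 0.6], [[-0.1, 1.16, 0], [0, 0, 8.5], 0.6], [[-0.1, 1.16, 0], [0, 0, 8.5], 0.6], [[-0.1, 1.16, 0], [0, 0, 8.5], 0.6], [[-0.1, 1.16, 0], [0, 0, 8.5], 0.6], [[-0.1, 1.16, 0], [0, 0, 8.5], 0.6], [[-0.1, 1.16, 0], [0, 0, 8.5], 0.6], [[-0.1, 1.16, 0], [0, 0, 8.5], 0.6], [[-0.1, 1.16, 0], [0, 0, 8.5], 0.6], [[-0.1, 1.16, 0], [0, 0, 8.5], 0.6]]'

```text
t: 12.05
eef_pos: [542.9, 34.4, 136.3]
tcp_rot: [-3.14, -0.002, 2.324]
ft_force: [-0.3, -0.8, -0.2]
opening: 0.599
grip_force: 0.0
```

Call:
move_arm --commands '[[[0, 0, 0], [0, 0, 5], 0.6], [[0, 0, -4.5], [0, 0, 0], 0.6], [[0, 0, -4.5], [0, 0, 0], 0.6], [[0, 0, -2.5], [0, 0, 0], 0.6], [[0, 0, 0], [0, 0, 0], 0.6]]'

```text
t: 12.55
eef_pos: [541.1, 34.1, 18.9]
tcp_rot: [-3.137, -0.006, 2.405]
ft_force: [-0.3, -0.2, 0.4]
opening: 0.599
grip_force: 0.0
```

```bash
python3 - <<'E'
from fit2 import *
s=state(); print(s["t"],s["eef_pos"],s["tcp_rot"],s["ft_force"],L(s["eef_pos"]))
E
```

```text
[550.12328652 -25.5920715   -0.73735105] [[-0.2, -0.9], [4.3, -2.3], [-0.0, -2.3], [-0.5, 3.2], [-0.9, 2.0], [2.9, 2.1], [-2.8, 2.9], [-0.8, -0.6]]
12.55 [541.12996176  34.05256379  18.85237395] [-3.13657449 -0.00643836  2.40503875] [-0.29935274 -0.18560233  0.42833098] [-46.75816832  38.10559152]
```

Call:
move_arm --commands '[[[0, 0, -1.0], [0, 0, 0], 0.6], [[0, 0, 0], [0, 0, 0], 0.6], [[0, 0, 0], [0, 0, 0], 0.6]]'

```text
t: 12.85
eef_pos: [544.1, 33.9, 13.9]
tcp_rot: [3.141, 0.001, 2.405]
ft_force: [0.2, -0.0, -0.3]
opening: 0.6
grip_force: 0.0
```

Call:
move_arm --commands '[[[0.444, -0.403, 0], [0, 0, 0], 0.6], [[0.444, -0.403, 0], [0, 0, 0], 0.6], [[0.444, -0.403, 0], [0, 0, 0], 0.6], [[0.148, -0.134, 0], [0, 0, 0], 0.6], [[0, 0, 0], [0, 0, 0], 0.6]]'

```text
t: 13.35
eef_pos: [558.8, 20.2, 13.2]
tcp_rot: [3.141, 0.0, 2.405]
ft_force: [-0.4, -0.3, -0.1]
opening: 0.599
grip_force: 0.0
```

Call:
move_arm --commands '[[[0.074, -0.067, 0], [0, 0, 0], 0.6], [[0.074, -0.067, 0], [0, 0, 0], 0.6], [[0, 0, 0], [0, 0, 0], 0.6]]'

```text
t: 13.65
eef_pos: [559.8, 19.3, 13.1]
tcp_rot: [-3.141, -0.0, 2.405]
ft_force: [-0.7, 0.7, 0.6]
opening: 0.601
grip_force: 0.3
```

Call:
move_arm --commands '[[[-0.222, 0.202, 0], [0, 0, 0], 0.6], [[0, 0, -0.5], [0, 0, 0], 0.6], [[0, 0, 0], [0, 0, 0], 0.6], [[0.148, -0.134, 0], [0, 0, 0], 0.6], [[0.074, -0.067, 0], [0, 0, 0], 0.6], [[0.074, -0.067, 0], [0, 0, 0], 0.6], [[0, 0, 0], [0, 0, 0], 0.6]]'

```text
t: 14.35
eef_pos: [559.8, 19.2, 8.1]
tcp_rot: [-3.141, -0.002, 2.405]
ft_force: [-3.9, 6.3, 1.4]
opening: 0.6
grip_force: 3.6
```

Call:
move_arm --commands '[[[0.074, -0.067, 0], [0, 0, 0], 0.6], [[0.074, -0.067, 0], [0, 0, 0], 0.6], [[0, 0, 0], [0, 0, 0], 0.6]]'

```text
t: 14.65
eef_pos: [559.7, 19.0, 8.0]
tcp_rot: [-3.139, -0.005, 2.405]
ft_force: [-9.5, 15.5, 6.4]
opening: 0.6
grip_force: 9.0
```

Call:
move_arm --commands '[[[0.074, -0.067, 0], [0, 0, 0], 0.6], [[0.074, -0.067, 0], [0, 0, 0], 0.6], [[0, 0, 0], [0, 0, 0], 0.6]]'

```text
t: 14.95
eef_pos: [559.6, 18.8, 7.9]
tcp_rot: [-3.138, -0.009, 2.405]
ft_force: [-14.4, 25.9, 11.3]
opening: 0.598
grip_force: 14.4
```

Call:
move_arm --commands '[[[-0.74, 0.67, 0], [0, 0, 0], 0.6], [[-1.48, 1.34, 0], [0, 0, 0], 0.6], [[0, 0, 4.5], [0, 0, 0], 0.6], [[-2.5, 2.5, 4], [0, 0, 0], 0.6], [[-2.5, 2.5, 3], [0, 0, 0], 0.6], [[-3, 3, 2], [0, 0, 0], 0.6], [[-3, 3, 0], [0, 0, 0], 0.6], [[0, 0, 0], [0, 0, 0], 0.6]]'

```text
t: 15.75
eef_pos: [430.2, 146.4, 141.5]
tcp_rot: [3.141, 0.0, 2.408]
ft_force: [-0.7, -0.2, -0.2]
opening: 0.598
grip_force: 0.0
```

```bash
python3 - <<'E'
from fit2 import *
s=state(); print(s["t"],s["eef_pos"],s["ft_force"])
a=read_camera("scene")[160:240,210:290]; b=read_camera("side")[163:243,235:315]
cv2.imwrite("pics/f.png",np.hstack([cv2.resize(i,(400,400),interpolation=3) for i in (a,b)]))
E
```

```text
[550.12328652 -25.5920715   -0.73735105] [[-0.2, -0.9], [4.3, -2.3], [-0.0, -2.3], [-0.5, 3.2], [-0.9, 2.0], [2.9, 2.1], [-2.8, 2.9], [-0.8, -0.6]]
15.75 [430.16057049 146.41609566 141.53629774] [-0.69900151 -0.201913   -0.23824923]
```

View pics/f.png

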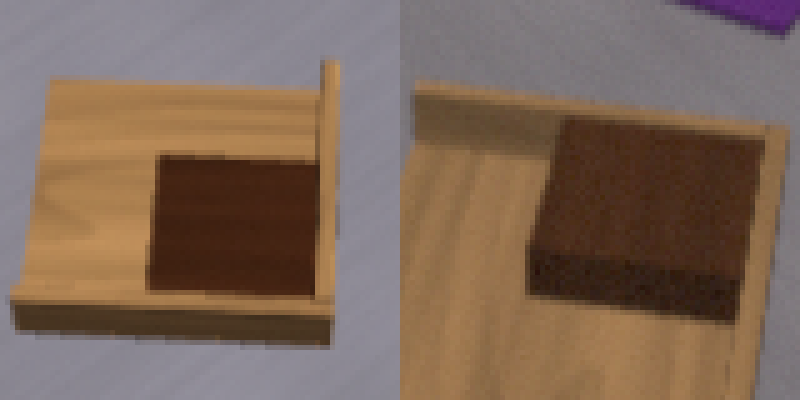

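The stack looks flush and even in both views. The side pressure of that X tap may have dragged it about 0.4 mm along y, so I'll finish with a light y tap.

Call:
move_arm --commands '[[[1.16, -2.36, 0], [0, 0, -8.5], 0.6], [[1.16, -2.36, 0], [0, 0, -8.5], 0.6], [[1.16, -2.36, 0], [0, 0, -8.5], 0.6], [[1.16, -2.36, 0], [0, 0, -8.5], 0.6], [[1.16, -2.36, 0], [0, 0, -8.5], 0.6], [[1.16, -2.36, 0], [0, 0, -8.5], 0.6], [[1.16, -2.36, 0], [0, 0, -8.5], 0.6], [[1.16, -2.36, 0], [0, 0, -8.5], 0.6], [[1.16, -2.36, 0], [0, 0, -8.5], 0.6], [[1.16, -2.36, 0], [0, 0, -8.5], 0.6]]'

```text
t: 16.85
eef_pos: [549.9, -94.2, 140.2]
tcp_rot: [3.141, 0.0, 0.914]
ft_force: [-0.6, 0.5, -0.2]
opening: 0.601
grip_force: 0.0
```

Call:
move_arm --commands '[[[0, 0, 0], [0, 0, -5], 0.6], [[0, 0, -4.5], [0, 0, 0], 0.6], [[0, 0, -4.5], [0, 0, 0], 0.6], [[0, 0, -3.0], [0, 0, 0], 0.6], [[0, 0, 0], [0, 0, 0], 0.6], [[0, 0, 0], [0, 0, 0], 0.6], [[0, 0, 0], [0, 0, 0], 0.6]]'

```text
t: 17.55
eef_pos: [550.0, -92.4, 22.1]
tcp_rot: [3.139, -0.001, 0.834]
ft_force: [0.1, 0.0, 0.2]
opening: 0.598
grip_force: 0.0
```

```bash
python3 - <<'E'
from fit2 import *
s=state(); print(s["t"],s["eef_pos"],s["tcp_rot"],s["ft_force"],L(s["eef_pos"]))
E
```

```text
[550.12328652 -25.5920715   -0.73735105] [[-0.2, -0.9], [4.3, -2.3], [-0.0, -2.3], [-0.5, 3.2], [-0.9, 2.0], [2.9, 2.1], [-2.8, 2.9], [-0.8, -0.6]]
17.55 [550.04173172 -92.36922748  22.07670454] [ 3.13942645e+00 -9.41470192e-04  8.33847375e-01] [0.0689102  0.01972635 0.21411475] [ 44.83587265 -49.48676324]
```

Call:
move_arm --commands '[[[-0.37, 0.34, 0], [0, 0, 0], 0.6], [[0, 0, -1.4], [0, 0, 0], 0.6], [[0, 0, 0], [0, 0, 0], 0.6], [[0.403, 0.444, 0], [0, 0, 0], 0.6], [[0.403, 0.444, 0], [0, 0, 0], 0.6], [[0.403, 0.444, 0], [0, 0, 0], 0.6], [[0.336, 0.37, 0], [0, 0, 0], 0.6], [[0, 0, 0], [0, 0, 0], 0.6], [[0, 0, 0], [0, 0, 0], 0.6]]'

```text
t: 18.45
eef_pos: [560.8, -71.0, 6.6]
tcp_rot: [3.142, 0.0, 0.835]
ft_force: [-1.2, 1.1, -0.4]
opening: 0.602
grip_force: 0.0
```

Call:
move_arm --commands '[[[0.067, 0.074, 0], [0, 0, 0], 0.6], [[0.067, 0.074, 0], [0, 0, 0], 0.6], [[0, 0, 0], [0, 0, 0], 0.6]]'

```text
t: 18.75
eef_pos: [562.2, -69.8, 6.6]
tcp_rot: [3.141, -0.0, 0.834]
ft_force: [-0.2, 0.2, 0.4]
opening: 0.599
grip_force: 0.0
```

Call:
move_arm --commands '[[[0.067, 0.074, 0], [0, 0, 0], 0.6], [[0.067, 0.074, 0], [0, 0, 0], 0.6], [[0, 0, 0], [0, 0, 0], 0.6]]'

```text
t: 19.05
eef_pos: [563.4, -68.3, 6.6]
tcp_rot: [-3.141, 0.0, 0.834]
ft_force: [-1.5, -0.8, 1.0]
opening: 0.6
grip_force: 0.9
```

Call:
move_arm --commands '[[[0.067, 0.074, 0.05], [0, 0, 0], 0.6], [[0.067, 0.074, 0], [0, 0, 0], 0.6], [[0, 0, 0], [0, 0, 0], 0.6]]'

```text
t: 19.35
eef_pos: [563.2, -67.9, 6.8]
tcp_rot: [-3.139, 0.003, 0.833]
ft_force: [-9.2, -13.8, 0.4]
opening: 0.603
grip_force: 8.0
```

Call:
move_arm --commands '[[[-0.67, -0.74, 0], [0, 0, 0], 0.6], [[-1.0, -1.1, 0], [0, 0, 0], 0.6], [[0, 0, 4], [0, 0, 0], 0.6], [[0, 0, 4.5], [0, 0, 0], 0.6], [[0, 0, 4.5], [0, 0, 0], 0.6], [[0, 0, 0], [0, 0, 0], 0.6], [[0, 0, 0], [0, 0, 0], 0.6], [[0, 0, 0], [0, 0, 0], 0.6]]'

```text
t: 20.15
eef_pos: [547.4, -85.3, 136.2]
tcp_rot: [-3.14, 0.001, 0.834]
ft_force: [-1.0, -0.4, -0.1]
opening: 0.601
grip_force: 0.0
```

```bash
python3 - <<'E'
from h import *
s=state(); print(s["t"],s["eef_pos"],s["ft_force"])
w=read_camera("wrist")[20:190,90:350]; b=read_camera("side")[163:243,235:315]
cv2.imwrite("pics/g.png",np.hstack([cv2.resize(w,(520,340),interpolation=3),cv2.resize(b,(280,340),interpolation=3)]))
E
```

```text
20.15 [547.42123452 -85.2820197  136.17467541] [-1.04192657 -0.36757188 -0.06066502]
```

View pics/g.png

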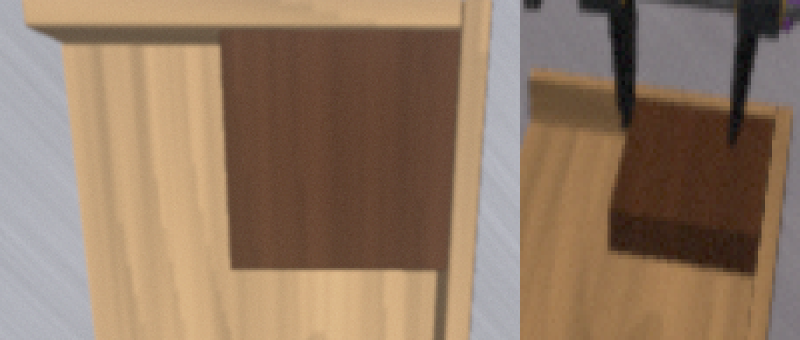

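The stack is even and flush with both rims, with its edges at (221,30) to (462,30) and (232,268), and the arm is clear of it. I'll hand the job in.

```bash
python3 -c "
from cell import *
print(env.job_done())"
```

```text
the job is handed in; nothing more can be done
None
```

I tapped the four coasters into the tray corner and handed the job in at about 20 s of the 51 s. In the last pictures their edges line up, the stack lies flat against both rims, and the arm is clear of it; it touched nothing else on the shelf.

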